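# Click the stop collar onto the microscope's sprung focus-stop post

### The arm

A 6-joint arm with a two-finger parallel gripper is mounted at the origin on the work surface. World frame = base frame: x ahead of the robot, y to its left, z up, the work surface at z = 0. Lengths are in mm, angles in degrees, forces in N, time in s.
With the tool pointing down it reaches from about 300 to 850 mm from the base axis. Payload 4.2 kg.
Tool frame: the origin (TCP) lies at the very end of the fingers, on their centre line; the grasp point (between the pads) lies env.grip_point_offset behind it (env.grip_point_offset is the distance from the TCP to the grasp point, in mm); z points along the fingers, y is the direction in which the jaws open and shut (so a half turn about z gives the same grasp; the last joint's range is limited). The gripper opens to 91 mm and grips with 3 to 60 N. Pads are 32 mm wide; open, the fingers measure 118 mm over their backs; the gripper's body (76 mm by 178 mm) begins 60 mm behind the grasp point.
Start: joints at [-68.297, 18.312, 89.639, -0, 72.044, -1.146], TCP at [223.284, -529.894, 213.976] pointing down, gripper open.
Joint ranges: [-177.97, 177.97], [-48.28, 115.42], [12.27, 149.76], [-77.06, 257.06], [2.81, 150.46], [-146.56, 146.56]. Speed limits (degrees/s): [147.25, 147.25, 180, 180, 180, 180].

### API

Orientations are given as [roll, pitch, yaw] about the fixed x, y, z axes, in that order (R = Rz(yaw) Ry(pitch) Rx(roll)).
In Python, from workcell import env, grab_frame, camera_params gives the robot as it stands. The module is installed in compiled form; this text tells all that it offers.
- The arm moves only by the shell command python3 -m creep 'ROWS' [OPENING] [FORCE]. ROWS is a JSON object of lists of equal length, an entry for each row: "offset": the shift along the tool's x, y, z in m, a list of three; "rotation": the turn, a rotation vector about the tool's x, y, z in degrees, a list of three. A call has 1 to 5 rows; each row shifts and turns the commanded pose from where the row before left it, along the tool's axes as they then stand; what a row does not reach is not made up. A row lasts 1/8 s, in which the tool goes at most 62.5 mm and 10.7 degrees, less where a joint would pass 70% of its speed; a pose out of reach is approached as far as the arm can. A call is refused whole if a number of a shift passes 0.0625 or a number of a turn 10.7, either way. A call with a gripper value outside its range is refused whole. OPENING is the closure, from 0 (fully open) to 1 (shut), set as the call begins (- or left out, the last holds). The fingers move at their own pace and stop on an object; FORCE is the grip in N (left out, the last holds). Time passes only in rows, so rows that do not move let the fingers close. It gives the time, the measured TCP pose, the force and the opening at its end, in the units of the state.
- env.state(): the state, without advancing time (a new reading comes with each control period).
- grab_frame(name): name is "scene" or "top" or "wrist"; returns the picture (420x560x3 uint8, red, green, blue); there is no depth.
- camera_params(name): a dict with "mtx" (3x3 intrinsics, pixels), "k1" (the pictures are not rectified: a ray, as slopes to the right and down, at radius r is drawn at 1 + k1 r^2 times it, then the intrinsics apply), "R" (3x3) and "t" (3): a world point X has camera coordinates R X + t. Camera axes: x right, y down, z forward; pixel columns grow to the right and rows downward; lengths in mm; the calibration is good to about 2 mm. A picture is of the moment at which its call begins: read the wrist's pose just before it. camera_params takes no time and is no camera call; for the wrist camera it gives the pose at the moment of the call.
- env.job_done(): hands the job in, once; it reports no verdict.
The state is a dict: "time_s": time; "qpos": joint angles; "qvel": joint speeds; "effort": joint torques, N m; "ee_pos": TCP position; "ee_rot": TCP orientation; "force": force on the tool from outside, world axes, zero at the start; "torque": the same for the moment, N m; "gripper_width": finger opening in mm.
Only numpy, scipy, OpenCV 4.12 (cv2) and the standard library are available. Lean on these libraries where they do the work, as an engineer would, in place of code of your own. Each camera call takes 0.05 s, during which the arm holds its last target.

### The job

Take the orange stop collar and slide it down over the upright steel post of the focus stop, pressing gently until the post's sprung balls click into the collar's groove and it sits on the red flange; stop pressing at the click and keep the sprung post well clear of the bottom of its travel. Then check that it holds with a light upward tug, so that the post rises a few millimetres above its free height with the collar still clicked on, and let go. Leave everything else on the bench where it is.

Things in the scene. Friction and masses are not known exactly. Their poses are not given: they have to be found in the camera images.
- collar_mid (a point): Orange ring (stop collar) with dark grip bands, standing on the bench the right way up: outside diameter 40 mm, height 44 mm, about 110 g. Point: on its axis, half-way up (22 mm above its underside); z is its axis. Grip it across the outside, firmly (about 50 N), or it slips when pressed. Its turn about its own axis does not matter.
- collar_foot (a point): Centre of the orange collar's underside (z up along its axis). Bore 22 mm through; inside, from the foot up: a rounded lip 6 mm high, then a groove 30 mm wide from 6 to 16 mm above the underside, then plain bore to the top at 44 mm. The rounded lip leads it over the rod's tapered tip and over the balls.
- stop_base: Focus stop: grey round base fixed to the bench, 92 mm diameter at the foot, 58 mm above that, 50 mm high; origin under its centre. The sprung upright post stands on its axis; a 22 mm stem runs 39 mm from the base's top up to the post's red flange.
- post_seat (a point): Centre of the top face of the post's red seat flange (34 mm diameter, 6 mm thick), on the post's axis, 95 mm above the bench when the post is free; z up. Clicked home, the collar stands on this face: its middle 22 mm above it, with about 1 mm of play.
- post_tip (a point): Top of the post's steel rod, 66 mm above the flange's top face. The rod is oiled, 19 mm diameter, straight for 52 mm above the flange, then tapering over 14 mm to an 8 mm wide tip.
- post_balls (a point): Point on the rod's axis between its two sprung balls (10 mm diameter, standing 4 mm out of opposite sides, along y), 10 mm above the flange. The collar meets them with its underside 13 mm above the flange, passes at about 7 mm, then snaps down and the force drops at once by some newtons. Passing takes about 8 to 13 N, differing from day to day; pulling off again over 6 N.
- post (a joint): Sprung travel of the whole post in its base, metres: 0 free, + pressed down, - pulled up. Spring 0.6 N per mm: the post sinks as the collar is pressed, so press on, below the collar's free home height, until the click. Bottoms at +30 mm: keep under 26, and under 14 once clicked. With the collar let go: about +2 mm. A net pull of 2 to 4 N lifts it to about -3 to -6 mm.
- spacer_mid (a point): Bystander, leave alone: black plastic spacer ring, 40 mm diameter, 30 mm high, plain; point at its centre.
- objective_mid (a point): Bystander, leave alone: microscope objective, steel, standing, 31 mm diameter, 47 mm high; point 23 mm up its axis.
- dish: Bystander, leave alone: closed culture dish, pink, 92 mm diameter, 15 mm high; origin under its centre.
- dish2: Bystander, leave alone: closed culture dish, straw-coloured, 92 mm diameter, 15 mm high; origin under its centre.
- oil: Bystander, leave alone: small amber oil bottle, 28 mm diameter, 58 mm high; origin under its centre.
- slidebox: Bystander, leave alone: blue slide box, 85 x 100 x 30 mm; origin under its centre.
- driver: Bystander, leave alone: screwdriver, lying, 160 mm long.

How it is judged (in metres and radians):
On the way, in this order (a step that is already met when the one before it is completed fails the run):
1. the collar is threaded on the straight part of the rod (z of collar_mid in the frame of post_seat between 0 and 0.062 m and horizontal distance between collar_mid and post_seat below 0.004 m), for 0.1 s.
2. the collar is clicked past the balls, down on the flange (z of collar_mid in the frame of post_seat between 0.019 and 0.025 m and horizontal distance between collar_mid and post_seat below 0.004 m and angle between the z axis of collar_mid and the z axis of post_seat, either way round below 0.12 rad), for 0.2 s.
3. tugged up lightly: the post is lifted at least 1.5 mm above its free height with the collar still clicked on (all of step 2 and value of joint post below -0.0015 m), for 0.1 s.
At the end, for the whole second after the job is handed in: The collar stands clicked home on the post: its centre 19 to 25 mm above the flange (22 when seated), within 4 mm of the post's axis and parallel to it within 0.12 rad, released and at rest, with the post back at its own height (joint between -1 and +6 mm) (all of step 2 and value of joint post between -0.001 and 0.006 m); the robot touches nothing.
It fails at once if the sprung post is pressed down by more than 26 mm (almost to the bottom of its travel) (value of joint post above 0.026 m).
It fails at once if the collar is pressed on after the click: clicked home, with the post more than 14 mm down (z of collar_mid in the frame of post_seat below 0.025 m and horizontal distance between collar_mid and post_seat below 0.004 m and value of joint post above 0.014 m).
It fails at once if a bystander on the bench is displaced by more than 30 mm (distance of any of spacer_mid, objective_mid, dish, dish2, oil, slidebox, driver from where it was at the start of the episode above 0.03 m).
It also fails if it takes over 58 s, if anything falls off the work surface, if the arm or the gripper's body presses on something with over 40 N, if the wrist force passes 120 N, or if a joint passes its speed limit or range.

## Working session

There is one attempt and no reset: what is moved stays moved. The work goes in short steps, Python scripts to look and compute and a shell command to move; the robot and the scene stay as the last step left them, time stands still between calls to the robot, and variables do not carry over. Pictures are saved under pics/ and viewed, and the job is handed in when it is done.

```bash
mkdir -p pics
python3 - <<'E'
from workcell import env, grab_frame, camera_params
import cv2
print(env.state()); print(env.grip_point_offset)
for n in ("scene","top","wrist"):
    p=camera_params(n); print(n,p)
    cv2.imwrite(f"pics/{n}0.png",grab_frame(n)[:,:,::-1])
E
```

```text
{'time_s': 0.0, 'qpos': array([-6.82961359e+01,  1.83496950e+01,  8.97084821e+01, -2.12463637e-03,
        7.20426150e+01, -1.14528545e+00]), 'qvel': array([-0.07290011,  0.10546649, -0.02832218,  0.05809555,  0.0885073 ,
        0.05399218]), 'effort': array([-1.84327262e-03, -4.12468743e+01, -2.31974906e+01,  7.23234541e-02,
        4.54866921e-02, -1.40999095e-04]), 'ee_pos': array([ 223.07950057, -529.39892106,  213.12571991]), 'ee_rot': array([-1.79899188e+02,  4.97900140e-06,  2.28498064e+01]), 'force': array([0.63350523, 0.69986752, 0.46850979]), 'torque': array([ 0.01483196, -0.00571495, -0.0549092 ]), 'gripper_width': 91.14475826108641}
18.8
scene {'mtx': array([[386.53993967,   0.        , 276.76908867],
       [  0.        , 386.53993967, 208.59118595],
       [  0.        ,   0.        ,   1.        ]]), 'k1': 0.020362053411814563, 'R': array([[-0.22729187,  0.97374346,  0.01273106],
       [ 0.75945556,  0.18542546, -0.6235741 ],
       [-0.60956186, -0.13206464, -0.78166058]]), 't': array([ 120.37213055, -409.30965103, 1541.83804641])}
top {'mtx': array([[454.28852259,   0.        , 290.76976955],
       [  0.        , 454.28852259, 206.22164474],
       [  0.        ,   0.        ,   1.        ]]), 'k1': -0.011333008832967836, 'R': array([[-0.01611164, -0.99981338,  0.01065931],
       [-0.98551809,  0.01407968, -0.16898477],
       [ 0.16880315, -0.01322756, -0.98556102]]), 't': array([  25.35926886,  624.85732769, 1357.81224434])}
wrist {'mtx': array([[315.36914584,   0.        , 278.31157324],
       [  0.        , 315.36914584, 208.82211863],
       [  0.        ,   0.        ,   1.        ]]), 'k1': -0.019297299310906974, 'R': array([[ 0.38839256, -0.92149206, -0.00190016],
       [-0.88241404, -0.37251443,  0.2873647 ],
       [-0.26551212, -0.10993358, -0.95781936]]), 't': array([-574.02851439,  -32.9449121 ,  391.42611596])}
```

View pics/scene0.png

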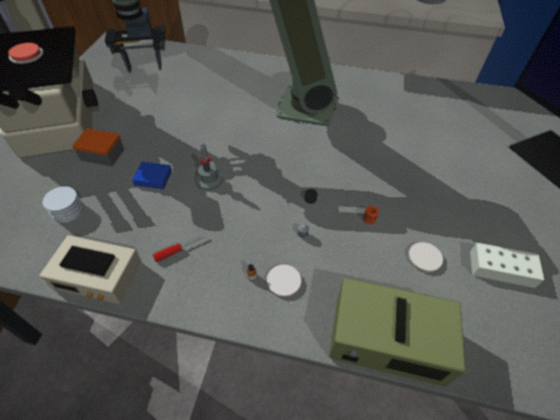

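View pics/top0.png

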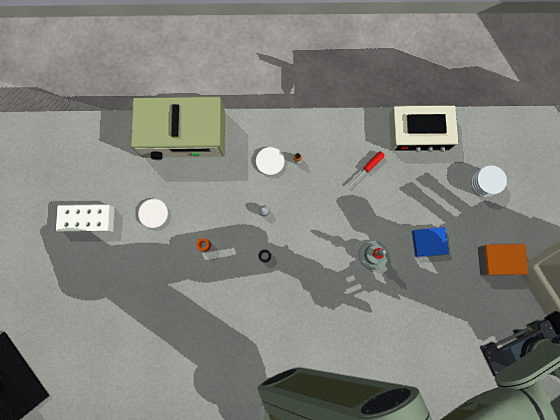

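View pics/wrist0.png

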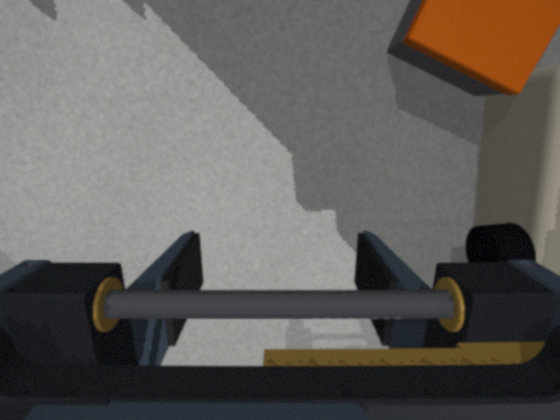

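The scene view shows the collar at about (371,214), the focus stop at (206,175) and the spacer at (310,196). In the top view the collar is at (204,245) and the stop at (375,255). The wrist view shows only bare bench and an orange box. Next I'll measure.

```bash
cat > h.py <<'E'
import numpy as np, cv2
from workcell import env, grab_frame, camera_params
def ray(p,u,v):
    k=p["mtx"]; d=np.array([[k[0,0],0,k[0,2]],[0,k[1,1],k[1,2]],[0,0,1]])
    n=cv2.undistortPoints(np.array([[[u,v]]],float),d,np.array([p["k1"],0,0,0,0.]))[0,0]
    R=np.array(p["R"]);t=np.array(p["t"])
    return -R.T@t, R.T@np.array([n[0],n[1],1.])
def onz(p,u,v,z):
    o,d=ray(p,u,v); return o+d*(z-o[2])/d[2]
def tri(rays):
    A=np.zeros((3,3));b=np.zeros(3)
    for o,d in rays:
        d=d/np.linalg.norm(d);M=np.eye(3)-np.outer(d,d);A+=M;b+=M@o
    X=np.linalg.solve(A,b)
    return X,[np.linalg.norm((np.eye(3)-np.outer(d,d)/(d@d))@(X-o)) for o,d in rays]
def proj(p,X):
    c=np.array(p["R"])@np.array(X,float)+p["t"]
    k=p["mtx"];x=c[:2]/c[2];x=x*(1+p["k1"]*(x@x)); return k[0,0]*x[0]+k[0,2],k[1,1]*x[1]+k[1,2]
def blobs(img,lo,hi,amin=8):
    h=cv2.cvtColor(img,cv2.COLOR_RGB2HSV); m=cv2.inRange(h,np.array(lo),np.array(hi))
    n,l,s,c=cv2.connectedComponentsWithStats(m)
    return [(c[i].round(1),s[i].tolist()) for i in range(1,n) if s[i][4]>=amin]
E
python3 - <<'E'
from h import *
P={}
for n,box in (("scene",[(340,190,60,45),(180,140,60,60)]),("top",[(180,225,60,45),(345,225,60,60)])):
    im=cv2.imread(f"pics/{n}0.png")
    out=[]
    for x,y,w,h in box:
        c=im[y:y+h,x:x+w]; out.append(cv2.resize(c,(400,400),interpolation=cv2.INTER_NEAREST))
    cv2.imwrite(f"pics/{n}0z.png",np.hstack(out))
    rgb=im[:,:,::-1].copy()
    print(n,"or",blobs(rgb,(4,170,90),(14,255,255)))
    print(n,"red",blobs(rgb,(0,130,60),(3,255,255)),blobs(rgb,(174,130,60),(180,255,255)))
E
```

```text
scene or [(array([ 95.3, 141.1]), [73, 129, 46, 26, 748]), (array([371.1, 214.1]), [366, 206, 12, 18, 151]), (array([249.1, 272.2]), [248, 270, 4, 5, 8])]
scene red [(array([24.5, 50.4]), [8, 42, 31, 18, 262]), (array([204.2, 160.7]), [200, 157, 10, 7, 29]), (array([166.6, 252.1]), [153, 244, 29, 17, 230])] []
top or [(array([202.5, 244. ]), [197, 238, 13, 13, 101]), (array([505.9, 259. ]), [485, 244, 43, 31, 1208])]
top red [(array([404.2, 147.5]), [401, 147, 7, 2, 12]), (array([374. , 160.9]), [364, 151, 21, 21, 177]), (array([377.1, 248.8]), [374, 248, 7, 3, 11]), (array([377.7, 255.8]), [373, 252, 11, 7, 32])] []
```

Run:
```python
import cv2,numpy as np
a=cv2.imread('pics/scene0z.png');b=cv2.imread('pics/top0z.png')
cv2.imwrite('pics/z0.png',cv2.resize(np.vstack([a,b]),(600,600)))
```

```text
(no output)
```

View pics/z0.png

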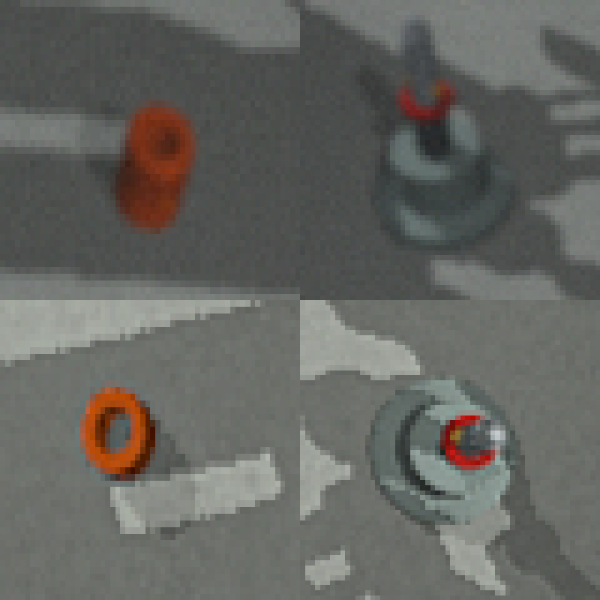

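The zoom shows the collar's top ring centred near (203.3,244.5) in the top view, and the post's red flange near (378.7,253).

Run:
```python
from h import *
t=camera_params("top");s=camera_params("scene")
print("collar top",onz(t,203.3,244.5,44),"scene",onz(s,340+160/5,190+143/6.667,44))
print("flange top",onz(t,378.7,253,95),"scene",onz(s,180+126/5,140+97/5,95))
print("tip top",onz(t,345+195/5,225+132/5,161),"scene",onz(s,180+118/5,140+22/5,161))
print("base",onz(t,345+145/5,225+152/5,5),"scene", onz(s,180+148/5,140+188/5,5))
print("spacer",onz(t,265,256,30)," objective",onz(t,264,210,47))
print(env.state()["time_s"])
```

```text
collar top [511.09671528 286.75004988  44.        ] scene [515.97054848 288.08285015  44.        ]
flange top [ 473.44106977 -242.222609     95.        ] scene [ 473.88138539 -244.27299936   95.        ]
tip top [ 473.47648347 -243.90822943  161.        ] scene [ 476.85941318 -239.01859174  161.        ]
base [ 471.88184874 -245.42166967    5.        ] scene [ 467.00080043 -243.90536196    5.        ]
spacer [473.83740652  97.88601402  30.        ]  objective [615.46474716  99.29259625  47.        ]
0.15
```

```bash
python3 -m creep '{"offset":[[0,0,0],[0,0,0],[0,0,0],[0,0,0],[0,0,0]],"rotation":[[0,0,-9.6],[0,0,-9.6],[0,0,-9.6],[0,0,-9.6],[0,0,-9.6]]}' 0
python3 -m creep '{"offset":[[0,0,0],[0,0,0],[0,0,0]],"rotation":[[0,0,-9.6],[0,0,-9.6],[0,0,0]]}'
```

```text
time_s: 0.78
ee_pos: [223.2, -529.7, 213.6]
ee_rot: [-180.0, -0.0, 71.2]
force: [-0.0, 0.4, -0.4]
gripper_width: 91.2
time_s: 1.15
ee_pos: [223.2, -529.7, 213.6]
ee_rot: [-180.0, -0.0, 89.9]
force: [0.6, 0.3, 0.4]
gripper_width: 91.5
```

```bash
python3 -m creep '{"offset":[[0.036,0.031,-0.02],[0.036,0.031,-0.02],[0.036,0.031,-0.02],[0.036,0.031,-0.02],[0.036,0.031,-0.02]],"rotation":[[0,0,0],[0,0,0],[0,0,0],[0,0,0],[0,0,0]]}'
python3 -m creep '{"offset":[[0.036,0.031,0],[0.036,0.031,0],[0.034,0.031,0],[0,0,0],[0,0,0]],"rotation":[[0,0,0],[0,0,0],[0,0,0],[0,0,0],[0,0,0]]}'
python3 - <<'E'
from h import *
p=camera_params("wrist"); s=env.state(); im=grab_frame("wrist")
cv2.imwrite("pics/w1.png",im[:,:,::-1]); print(s["ee_pos"],s["ee_rot"])
np.save("p1.npy",p,allow_pickle=True)
for z in (161,95,50): print(z,proj(p,[473.5,-243,z]))
E
```

```text
time_s: 1.78
ee_pos: [378.9, -348.4, 314.6]
ee_rot: [180.0, 0.0, 89.9]
force: [1.1, 0.1, 0.5]
gripper_width: 91.4
time_s: 2.4
ee_pos: [470.7, -243.9, 313.8]
ee_rot: [-180.0, 0.0, 90.0]
force: [0.9, -1.2, -0.3]
gripper_width: 91.5
[ 470.7000564  -243.8911245   313.77816738] [-1.79956151e+02  2.24461705e-02  8.99771527e+01]
161 (np.float64(281.7029502821399), np.float64(194.0606164768481))
95 (np.float64(281.24237137855954), np.float64(181.3185254844527))
50 (np.float64(281.0044291815714), np.float64(174.73844994969522))
```

View pics/w1.png

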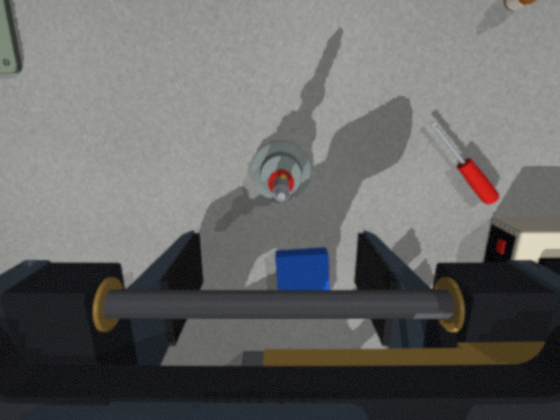

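The wrist view from above the post shows the base at about (281,170), the red flange at (281,181) and the steel tip at (281,196). The slide box is at (302,268). I'll zoom in.

Run:
```python
from h import *
im=cv2.imread("pics/w1.png")
cv2.imwrite("pics/w1z.png",cv2.resize(im[130:210,240:320],(600,600),interpolation=cv2.INTER_CUBIC))
h=cv2.cvtColor(im,cv2.COLOR_BGR2HSV)[130:215,240:330]
m=cv2.inRange(h,np.array((0,130,60)),np.array((5,255,255)))
ys,xs=np.nonzero(m);print("red bbox",xs.min()+240,xs.max()+240,ys.min()+130,ys.max()+130)
c=cv2.convexHull(np.argwhere(m)[:,::-1].astype(np.int32)); print(cv2.minEnclosingCircle(c))
```

```text
red bbox 268 293 170 190
((40.59756088256836, 52.45121765136719), 12.680973052978516)
```

View pics/w1z.png

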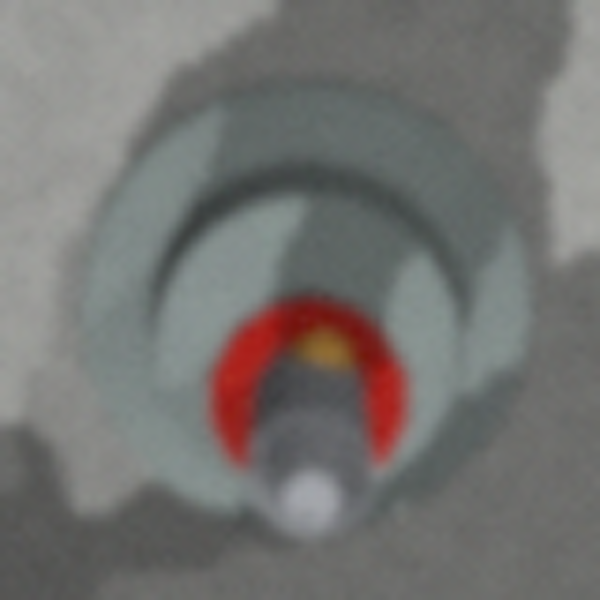

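Run:
```python
from h import *
p=np.load("p1.npy",allow_pickle=True).item()
print("tip",onz(p,281.1,195.2,161)); print("flange",onz(p,280.85,181.8,95))
f=lambda x,y:(240+x/7.5-.5,130+y/7.5-.5)
print("flange edges",onz(p,*f(212,395),95),onz(p,*f(408,395),95),onz(p,*f(310,297),95))
print("base edges",onz(p,*f(157,320),50),onz(p,*f(463,320),50),onz(p,*f(310,190),50))
```

```text
tip [ 472.86740239 -244.23767557  161.        ]
flange [ 473.00904205 -243.61496978   95.        ]
flange edges [ 456.58350866 -244.08422873   95.        ] [ 489.39310156 -244.08076164   95.        ] [ 472.95577515 -227.57307771   95.        ]
base edges [ 444.934687   -239.38636751   50.        ] [ 501.57058127 -239.38270381   50.        ] [ 473.20674054 -215.47583545   50.        ]
```

```bash
python3 -m creep '{"offset":[[0.053,0.004,0.01],[0.053,0.004,0.01],[0.053,0.004,0.01],[0.053,0.004,0.01],[0.053,0.004,0.01]],"rotation":[[0,0,0],[0,0,0],[0,0,0],[0,0,0],[0,0,0]]}'
python3 -m creep '{"offset":[[0.053,0.004,0.01],[0.053,0.004,0.01],[0.053,0.004,0.01],[0.053,0.004,0.01],[0.053,0.004,0.01]],"rotation":[[0,0,0],[0,0,0],[0,0,0],[0,0,0],[0,0,0]]}'
python3 -m creep '{"offset":[[0,0,0],[0,0,0]],"rotation":[[0,0,0],[0,0,0]]}'
python3 - <<'E'
from h import *
p=camera_params("wrist"); s=env.state(); im=grab_frame("wrist")
cv2.imwrite("pics/w2.png",im[:,:,::-1]); print(s["ee_pos"],s["ee_rot"])
np.save("p2.npy",p,allow_pickle=True)
for z in (44,0): print(z,proj(p,[513,287,z]))
print(blobs(im,(4,150,60),(16,255,255)))
E
```

```text
time_s: 3.08
ee_pos: [490.6, 21.6, 263.9]
ee_rot: [180.0, 0.0, 89.9]
force: [0.4, 0.1, 0.4]
gripper_width: 91.5
time_s: 3.7
ee_pos: [511.2, 286.6, 213.8]
ee_rot: [180.0, 0.0, 89.9]
force: [0.9, 0.1, 0.2]
gripper_width: 91.1
time_s: 3.95
ee_pos: [510.8, 284.9, 213.9]
ee_rot: [-180.0, 0.1, 90.0]
force: [-0.5, -0.5, -0.0]
gripper_width: 91.5
[510.82456538 284.912491   213.89767756] [-1.79987343e+02  6.27171799e-02  8.99626485e+01]
44 (np.float64(280.91483886528044), np.float64(189.09858177307297))
0 (np.float64(280.6692266630754), np.float64(181.00386973448892))
[(array([279.7, 186.2]), [263, 166, 35, 40, 933])]
```

View pics/w2.png

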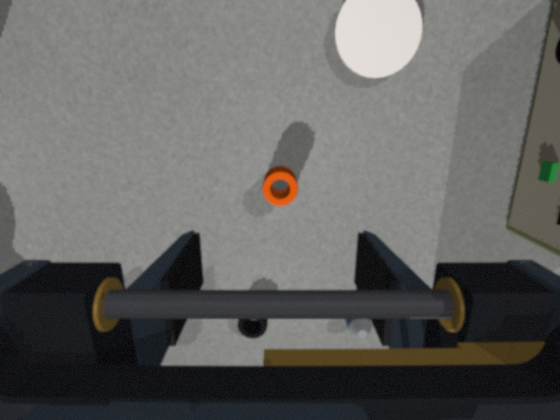

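The collar is seen from above with its top rim centred at about (280,188). The spacer is at (252,327) and the white dish at (378,35), both well clear.

Run:
```python
from h import *
p=np.load("p2.npy",allow_pickle=True).item()
im=cv2.imread("pics/w2.png")
cv2.imwrite("pics/w2z.png",cv2.resize(im[155:215,250:310],(600,600),interpolation=cv2.INTER_CUBIC))
print(onz(p,280.0,188.0,44)); print(onz(p,262.5,188,44),onz(p,297.5,188,44),onz(p,280,205.5,44))
```

```text
[511.98824897 288.24306157  44.        ]
[492.67445797 288.25114507  44.        ] [531.30050132 288.23777615  44.        ] [512.00721204 268.14142366  44.        ]
```

View pics/w2z.png

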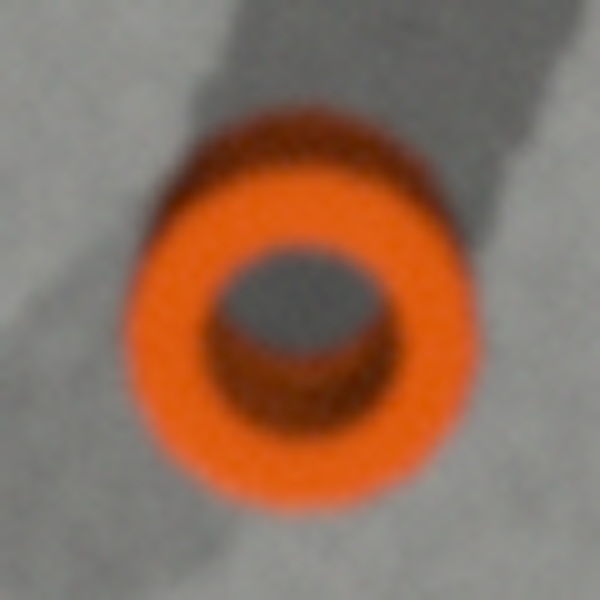

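```bash
python3 -m creep '{"offset":[[0.003,0.001,0.04],[0,0,0.04],[0,0,0.04],[0,0,0.04],[0,0,0.02]],"rotation":[[0,0,0],[0,0,0],[0,0,0],[0,0,0],[0,0,0]]}'
python3 -m creep '{"offset":[[0,0,0.012],[0,0,0.012],[0,0,0]],"rotation":[[0,0,0],[0,0,0],[0,0,0]]}'
```

```text
time_s: 4.62
ee_pos: [511.1, 286.8, 32.5]
ee_rot: [-179.9, 0.1, 89.9]
force: [-0.2, -0.4, -0.6]
gripper_width: 91.2
time_s: 5.0
ee_pos: [511.5, 288.8, 9.8]
ee_rot: [-180.0, 0.0, 90.0]
force: [-0.2, -0.3, 0.3]
gripper_width: 90.7
```

```bash
python3 -m creep '{"offset":[[0,0,0],[0,0,0],[0,0,0],[0,0,0],[0,0,0]],"rotation":[[0,0,0],[0,0,0],[0,0,0],[0,0,0],[0,0,0]]}' 1 50
python3 -m creep '{"offset":[[0,0,0],[0,0,0],[0,0,0],[0,0,0]],"rotation":[[0,0,0],[0,0,0],[0,0,0],[0,0,0]]}'
```

```text
time_s: 5.62
ee_pos: [511.6, 289.4, 10.0]
ee_rot: [180.0, 0.0, 90.1]
force: [0.5, -0.3, -0.8]
gripper_width: 44.4
time_s: 6.12
ee_pos: [511.7, 289.4, 10.0]
ee_rot: [180.0, -0.0, 90.1]
force: [0.7, 0.0, 0.6]
gripper_width: 39.3
```

```bash
python3 -m creep '{"offset":[[0,0,-0.02],[0,0,-0.045],[0,0,-0.05],[0,0,-0.05],[0,0,-0.05]],"rotation":[[0,0,0],[0,0,0],[0,0,0],[0,0,0],[0,0,0]]}'
python3 -m creep '{"offset":[[0,0,-0.025],[0,0,0],[0,0,0]],"rotation":[[0,0,0],[0,0,0],[0,0,0]]}'
python3 - <<'E'
from h import *
p=camera_params("wrist"); s=env.state(); im=grab_frame("wrist")
cv2.imwrite("pics/w3.png",im[:,:,::-1]); print(s["ee_pos"],s["ee_rot"],s["force"],s["gripper_width"])
np.save("p3.npy",p,allow_pickle=True)
print(blobs(im,(4,150,40),(16,255,255)))
E
```

```text
time_s: 6.75
ee_pos: [511.0, 289.1, 226.2]
ee_rot: [-179.9, 0.0, 90.1]
force: [0.2, 0.8, -1.6]
gripper_width: 39.4
time_s: 7.12
ee_pos: [510.7, 288.9, 248.0]
ee_rot: [-179.8, 0.1, 90.1]
force: [-0.2, -0.1, -2.7]
gripper_width: 39.3
[510.66192429 288.89537857 248.02938732] [-1.79824697e+02  9.94376664e-02  9.00518171e+01] [-0.15737869 -0.12690329 -2.7355852 ] 39.28063912409929
[(array([278.4, 262.5]), [238, 226, 81, 65, 4016]), (array([277.1, 320.3]), [257, 318, 41, 7, 199])]
```

View pics/w3.png

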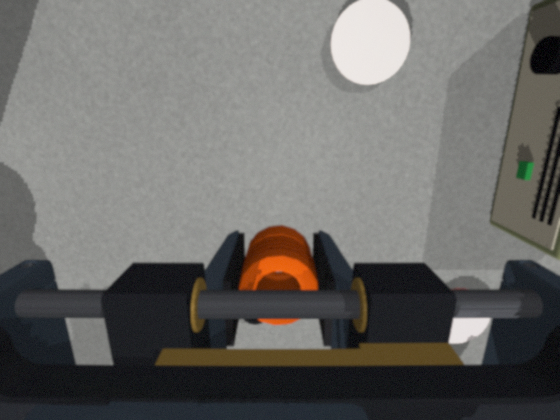

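The collar is held between the pads. Its foot's far edge is at row 226, its top rim's near edge at about row 325, and its sides are at columns 238 and 319.

Run:
```python
from h import *
p=np.load("p3.npy",allow_pickle=True).item()
for off in (238,240):
  print(onz(p,278.5,326,off+44)[:2]+[0,20], onz(p,278.5,225.5,off)[:2]-[0,20], onz(p,237.5,295,off+44)[:2],onz(p,319.5,295,off+44)[:2])
print(onz(p,278.4,225.5,238))
im=cv2.imread("pics/w3.png")
cv2.imwrite("pics/w3z.png",cv2.resize(im[215:335,218:338],(600,600),interpolation=cv2.INTER_CUBIC))
```

```text
[510.3711995  287.28397759] [510.18596714 285.72012413] [490.18301891 285.20599968] [530.49632702 285.3398416 ]
[510.37594636 288.8015941 ] [510.1916119  286.43960576] [490.48469691 286.4600161 ] [530.20507016 286.59188945]
[510.12539832 305.71998402 238.        ]
```

View pics/w3z.png

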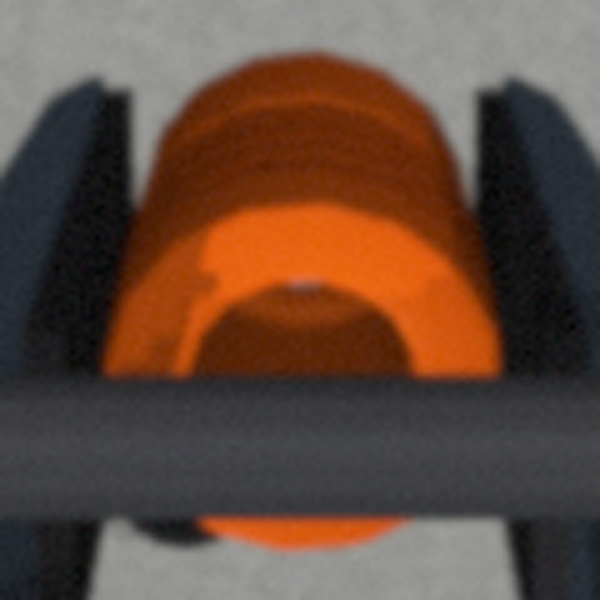

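Run:
```python
from h import *
p=np.load("p3.npy",allow_pickle=True).item()
f=lambda x,y:(218+x/5-.5,215+y/5-.5)
a=onz(p,*f(308,203),282);b=onz(p,*f(308,549),282);print(a,b,(a+b)/2)
a=onz(p,*f(308,97),238.+6);print(a)
a=onz(p,*f(312,52),238.);print(a)
```

```text
[510.60956698 306.74078425 282.        ] [510.67459819 268.30560834 282.        ] [510.64208258 287.5231963  282.        ]
[510.56301196 302.61605949 244.        ]
[511.03298581 306.10755978 238.        ]
```

```bash
python3 -m creep '{"offset":[[-0.053,-0.004,0],[-0.053,-0.004,0],[-0.053,-0.004,0],[-0.053,-0.004,0],[-0.053,-0.004,0]],"rotation":[[0,0,0],[0,0,0],[0,0,0],[0,0,0],[0,0,0]]}'
python3 -m creep '{"offset":[[-0.053,-0.004,0],[-0.053,-0.004,0],[-0.053,-0.004,0],[-0.053,-0.003,0],[-0.02,-0.002,0]],"rotation":[[0,0,0],[0,0,0],[0,0,0],[0,0,0],[0,0,0]]}'
python3 -m creep '{"offset":[[0,0,0],[0,0,0]],"rotation":[[0,0,0],[0,0,0]]}'
python3 - <<'E'
from h import *
p=camera_params("wrist"); s=env.state(); im=grab_frame("wrist")
cv2.imwrite("pics/w4.png",im[:,:,::-1]); print(s["ee_pos"],s["ee_rot"],s["force"],s["gripper_width"])
np.save("p4.npy",p,allow_pickle=True)
E
```

```text
time_s: 7.8
ee_pos: [490.7, 22.7, 248.2]
ee_rot: [-179.8, 0.0, 90.1]
force: [-0.3, -0.9, -0.5]
gripper_width: 39.4
time_s: 8.43
ee_pos: [473.9, -209.8, 248.1]
ee_rot: [-179.8, -0.1, 89.9]
force: [-0.6, 0.4, -1.0]
gripper_width: 39.6
time_s: 8.68
ee_pos: [474.8, -206.4, 249.3]
ee_rot: [-179.9, -0.1, 90.1]
force: [0.1, -0.0, -0.1]
gripper_width: 39.5
[ 474.83693636 -206.3655097   249.32092753] [-1.79933753e+02 -7.89938675e-02  9.00977995e+01] [ 0.07438953 -0.0292004  -0.12899338] 39.53412918746631
```

View pics/w4.png

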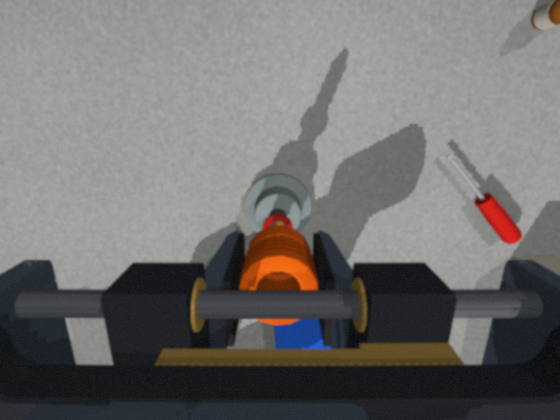

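The held collar is in front of the post. The flange is partly visible at (278,218) and the base ring spans columns 243 to 313, so left-right alignment looks right.

Run:
```python
from h import *
p=np.load("p4.npy",allow_pickle=True).item()
im=cv2.imread("pics/w4.png")
cv2.imwrite("pics/w4z.png",cv2.resize(im[165:265,228:328],(600,600),interpolation=cv2.INTER_CUBIC))
s=env.state();print(s["ee_pos"],camera_params("wrist")["t"]-p["t"])
for z,r in ((10,46),(50,29),(95,17)):
  print(z,[tuple(np.round(np.array(proj(p,[473+r*a,-244.2+r*b,z])),1)) for a,b in((-1,0),(1,0),(0,1))])
```

```text
[ 475.00060793 -206.25321964  249.61620261] [-0.12030301 -0.24823238 -0.12091115]
10 [(np.float64(243.6), np.float64(206.6)), (np.float64(311.6), np.float64(206.7)), (np.float64(277.7), np.float64(173.0))]
50 [(np.float64(253.9), np.float64(215.7)), (np.float64(301.1), np.float64(215.8)), (np.float64(277.5), np.float64(192.8))]
95 [(np.float64(261.8), np.float64(228.3)), (np.float64(292.8), np.float64(228.4)), (np.float64(277.3), np.float64(213.5))]
```

View pics/w4z.png

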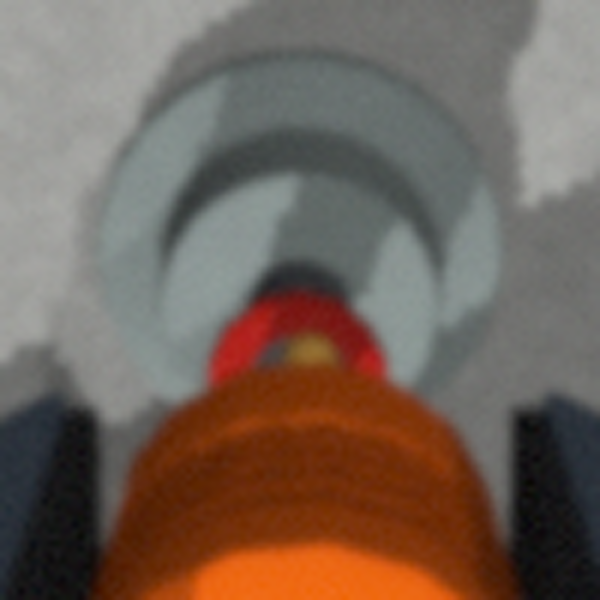

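```bash
python3 -m creep '{"offset":[[-0.018,-0.002,0],[-0.018,0,0],[0,0,0],[0,0,0],[0,0,0]],"rotation":[[0,0,0],[0,0,0],[0,0,0],[0,0,0],[0,0,0]]}'
python3 -m creep '{"offset":[[0,0,0],[0,0,0]],"rotation":[[0,0,0],[0,0,0]]}'
python3 - <<'E'
from h import *
im=grab_frame("top");cv2.imwrite("pics/t5.png",cv2.resize(im[215:295,335:415,::-1],(400,400),interpolation=cv2.INTER_CUBIC))
im=grab_frame("scene");cv2.imwrite("pics/s5.png",cv2.resize(im[110:210,160:260,::-1],(400,400),interpolation=cv2.INTER_CUBIC))
cv2.imwrite("pics/b5.png",np.hstack([cv2.imread("pics/t5.png"),cv2.imread("pics/s5.png")]))
print(env.state()["ee_pos"],env.state()["force"])
E
```

```text
time_s: 9.35
ee_pos: [473.0, -243.4, 249.9]
ee_rot: [-180.0, -0.0, 90.1]
force: [-1.1, 0.4, -1.6]
gripper_width: 39.4
time_s: 9.6
ee_pos: [473.1, -243.5, 250.0]
ee_rot: [180.0, 0.0, 90.1]
force: [-0.1, 0.9, -0.5]
gripper_width: 39.3
[ 473.0533904  -243.5430531   250.01574987] [ 0.41713236  0.5270311  -1.51250831]
```

View pics/b5.png

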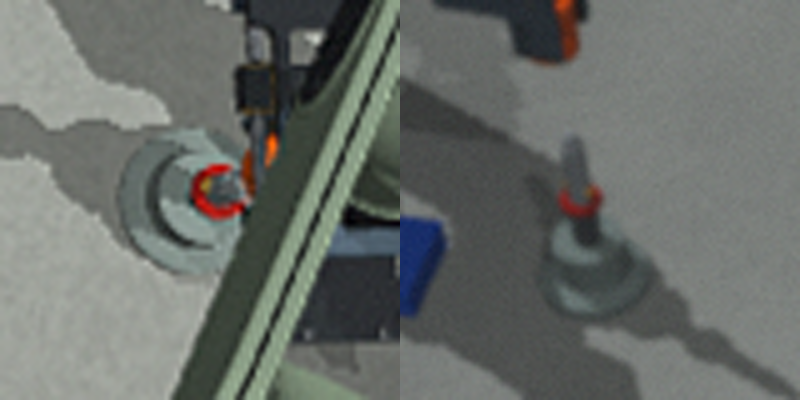

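The top view has the arm covering part of the collar. The scene view shows the collar held well above the post tip. I'll shift 1 mm in y and go down.

```bash
python3 -m creep '{"offset":[[0.001,0,0.02],[0,0,0.02],[0,0,0.02],[0,0,0.01],[0,0,0]],"rotation":[[0,0,0],[0,0,0],[0,0,0],[0,0,0],[0,0,0]]}'
python3 -m creep '{"offset":[[0,0,0],[0,0,0]],"rotation":[[0,0,0],[0,0,0]]}'
python3 - <<'E'
from h import *
p=camera_params("wrist"); s=env.state(); im=grab_frame("wrist")
print(s["ee_pos"],s["force"],s["torque"])
cv2.imwrite("pics/w6.png",cv2.resize(im[210:340,208:348,::-1],(700,650),interpolation=cv2.INTER_CUBIC)[:600])
im=grab_frame("scene");cv2.imwrite("pics/s6.png",cv2.resize(im[130:200,165:235,::-1],(500,500),interpolation=cv2.INTER_CUBIC))
E
```

```text
time_s: 10.32
ee_pos: [472.8, -242.5, 179.6]
ee_rot: [-179.9, -0.0, 90.1]
force: [-0.1, 0.3, -0.9]
gripper_width: 39.3
time_s: 10.58
ee_pos: [473.5, -242.9, 180.8]
ee_rot: [179.9, 0.0, 90.0]
force: [-0.9, 0.3, -0.7]
gripper_width: 39.4
[ 473.49127363 -242.90024272  180.77771439] [-0.88037955  0.280938   -0.69719969] [-0.00084077 -0.11373611  0.04395798]
```

View pics/w6.png

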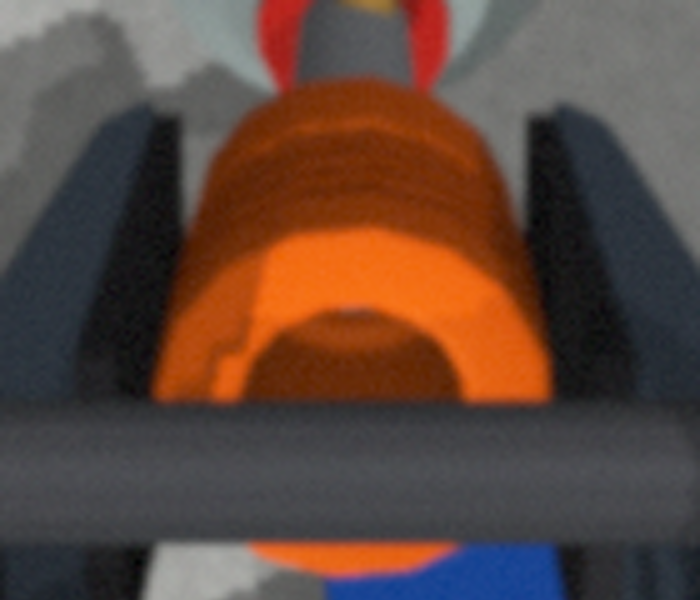

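View pics/s6.png

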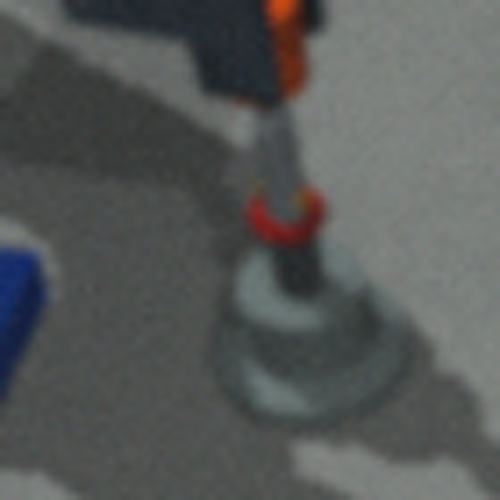

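The wrist zoom shows the rod and collar both centred at about column 355. The scene view shows the collar's foot just above the tip. Now I'll go down in small steps.

```bash
python3 -m creep '{"offset":[[0,0,0.005],[0,0,0.005],[0,0,0.005],[0,0,0]],"rotation":[[0,0,0],[0,0,0],[0,0,0],[0,0,0]]}'; python3 -c "
from h import *;s=env.state();print(s['force'],s['torque'])"
python3 -m creep '{"offset":[[0,0,0.005],[0,0,0.005],[0,0,0]],"rotation":[[0,0,0],[0,0,0],[0,0,0]]}'; python3 -c "
from h import *;s=env.state();print(s['force'],s['torque'])"
```

```text
time_s: 11.18
ee_pos: [472.7, -242.5, 164.3]
ee_rot: [-179.9, -0.0, 90.0]
force: [0.1, 0.8, 0.3]
gripper_width: 39.6
[0.05721009 0.76228895 0.31892638] [-0.02072335 -0.07502746 -0.02632836]
time_s: 11.55
ee_pos: [472.7, -242.5, 154.4]
ee_rot: [-179.9, -0.0, 90.0]
force: [0.5, -0.7, -1.0]
gripper_width: 39.3
[ 0.53131398 -0.69019148 -0.97475381] [-0.01188774 -0.09864227  0.08302273]
```

```bash
python3 -m creep '{"offset":[[0,0,0.005],[0,0,0.005],[0,0,0.005],[0,0,0]],"rotation":[[0,0,0],[0,0,0],[0,0,0],[0,0,0]]}'; python3 -c "
from h import *;s=env.state();print(s['force'],s['torque'])"
python3 -m creep '{"offset":[[0,0,0.005],[0,0,0.005],[0,0,0.003],[0,0,0],[0,0,0]],"rotation":[[0,0,0],[0,0,0],[0,0,0],[0,0,0],[0,0,0]]}'; python3 -c "
from h import *;s=env.state();print(s['force'],s['torque'])"
```

```text
time_s: 12.05
ee_pos: [472.7, -242.5, 139.4]
ee_rot: [-179.9, -0.0, 90.0]
force: [-0.5, 0.1, -1.1]
gripper_width: 39.3
[-0.49155589  0.11977876 -1.06738916] [-0.03233307 -0.13578812  0.01426226]
time_s: 12.68
ee_pos: [473.1, -242.7, 127.1]
ee_rot: [180.0, 0.0, 90.0]
force: [1.1, 0.4, -0.4]
gripper_width: 39.3
[ 1.14145386  0.36309917 -0.43924736] [-0.03580336 -0.07015907  0.019755  ]
```

```bash
python3 -m creep '{"offset":[[0,0,0.003],[0,0,0.003],[0,0,0.003],[0,0,0.002],[0,0,0]],"rotation":[[0,0,0],[0,0,0],[0,0,0],[0,0,0],[0,0,0]]}'
python3 -m creep '{"offset":[[0,0,0.002],[0,0,0.002],[0,0,0]],"rotation":[[0,0,0],[0,0,0],[0,0,0]]}'
python3 -m creep '{"offset":[[0,0,0.002],[0,0,0.002],[0,0,0]],"rotation":[[0,0,0],[0,0,0],[0,0,0]]}'
```

```text
time_s: 13.3
ee_pos: [473.0, -242.7, 115.9]
ee_rot: [-180.0, 0.0, 90.1]
force: [-0.1, 0.9, -0.5]
gripper_width: 39.5
time_s: 13.68
ee_pos: [473.2, -242.8, 112.1]
ee_rot: [180.0, 0.0, 90.0]
force: [-0.3, 0.1, 2.5]
gripper_width: 39.4
time_s: 14.05
ee_pos: [473.2, -242.8, 108.1]
ee_rot: [180.0, 0.0, 90.1]
force: [-1.1, 0.5, 3.6]
gripper_width: 39.6
```

```bash
python3 -m creep '{"offset":[[0,0,0.0015],[0,0,0.0015],[0,0,0]],"rotation":[[0,0,0],[0,0,0],[0,0,0]]}'
python3 -m creep '{"offset":[[0,0,0.0015],[0,0,0]],"rotation":[[0,0,0],[0,0,0]]}'
python3 -m creep '{"offset":[[0,0,0.0015],[0,0,0]],"rotation":[[0,0,0],[0,0,0]]}'
```

```text
time_s: 14.42
ee_pos: [473.3, -242.8, 105.3]
ee_rot: [180.0, 0.0, 90.0]
force: [-0.8, 0.3, 6.6]
gripper_width: 39.5
time_s: 14.68
ee_pos: [473.3, -242.8, 103.9]
ee_rot: [180.0, 0.0, 90.0]
force: [-2.5, 0.3, 7.2]
gripper_width: 39.5
time_s: 14.92
ee_pos: [473.3, -242.9, 102.6]
ee_rot: [179.9, 0.0, 90.0]
force: [-1.1, 0.5, 7.7]
gripper_width: 39.3
```

```bash
python3 -m creep '{"offset":[[0,0,0.001],[0,0,0]],"rotation":[[0,0,0],[0,0,0]]}'
```

```text
time_s: 15.18
ee_pos: [473.3, -242.9, 101.7]
ee_rot: [179.9, 0.0, 90.1]
force: [-1.7, -0.0, 8.0]
gripper_width: 39.3
```

```bash
python3 -m creep '{"offset":[[0,0,0.0015],[0,0,0]],"rotation":[[0,0,0],[0,0,0]]}'
```

```text
time_s: 15.42
ee_pos: [473.4, -242.9, 100.3]
ee_rot: [179.9, 0.0, 90.1]
force: [-1.1, 1.0, 8.6]
gripper_width: 39.6
```

```bash
python3 -m creep '{"offset":[[0,0,0.001],[0,0,0]],"rotation":[[0,0,0],[0,0,0]]}'
```

```text
time_s: 15.68
ee_pos: [473.4, -242.9, 99.4]
ee_rot: [179.9, 0.0, 90.1]
force: [-1.5, 1.0, 9.0]
gripper_width: 39.5
```

```bash
python3 -m creep '{"offset":[[0,0,0.001],[0,0,0]],"rotation":[[0,0,0],[0,0,0]]}'
```

```text
time_s: 15.92
ee_pos: [473.4, -242.9, 98.5]
ee_rot: [179.9, 0.0, 90.0]
force: [-1.0, -0.1, 10.9]
gripper_width: 40.0
```

```bash
python3 -m creep '{"offset":[[0,0,0.001],[0,0,0]],"rotation":[[0,0,0],[0,0,0]]}'
```

```text
time_s: 16.18
ee_pos: [473.6, -243.0, 97.6]
ee_rot: [179.9, 0.1, 90.0]
force: [-2.0, 0.3, 11.2]
gripper_width: 39.6
```

```bash
python3 -c "
from h import *
im=grab_frame('scene');cv2.imwrite('pics/s7.png',cv2.resize(im[130:200,165:235,::-1],(500,500),interpolation=cv2.INTER_CUBIC))
im=grab_frame('wrist');cv2.imwrite('pics/w7.png',im[:,:,::-1])
s=env.state();print(s['force'],s['ee_pos'])"
```

```text
[-1.26549943  0.49319313  9.35366619] [ 473.64542727 -243.03132727   97.64655899]
```

View pics/s7.png

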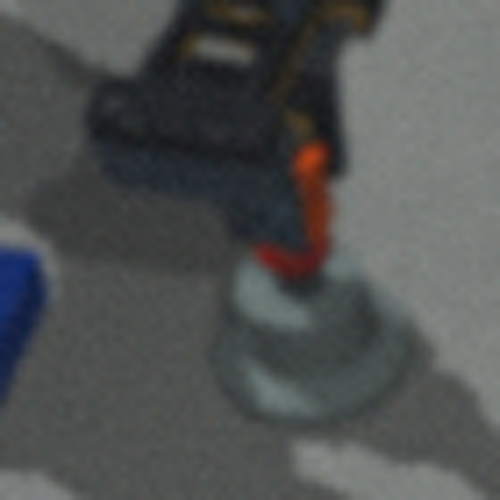

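View pics/w7.png

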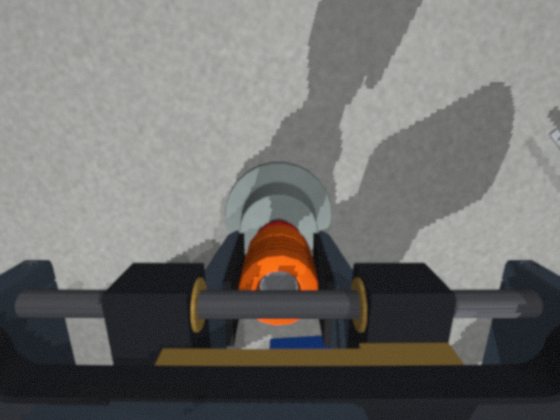

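The wrist view shows the steel rod inside the bore and the collar still at the same place in the pads. The scene view shows the collar near the flange, not yet clicked. I'll keep pressing gently, with a 0.5 mm x correction to relieve the side force.

```bash
python3 -m creep '{"offset":[[0,-0.0005,0.001],[0,0,0]],"rotation":[[0,0,0],[0,0,0]]}'
```

```text
time_s: 16.52
ee_pos: [473.7, -243.1, 96.8]
ee_rot: [179.8, 0.1, 90.0]
force: [0.1, 0.4, 11.3]
gripper_width: 39.4
```

```bash
python3 -m creep '{"offset":[[0,0,0.001],[0,0,0]],"rotation":[[0,0,0],[0,0,0]]}'
```

```text
time_s: 16.77
ee_pos: [473.7, -243.2, 95.9]
ee_rot: [179.8, 0.1, 90.0]
force: [0.6, -0.2, 11.6]
gripper_width: 39.7
```

```bash
python3 -m creep '{"offset":[[0,0,0.001],[0,0,0]],"rotation":[[0,0,0],[0,0,0]]}'
```

```text
time_s: 17.02
ee_pos: [473.7, -243.1, 94.0]
ee_rot: [179.8, 0.1, 90.0]
force: [1.3, -0.7, 5.7]
gripper_width: 39.4
```

```bash
python3 -m creep '{"offset":[[0,0,0.0005],[0,0,0]],"rotation":[[0,0,0],[0,0,0]]}'
```

```text
time_s: 17.27
ee_pos: [473.7, -243.1, 93.5]
ee_rot: [179.8, 0.1, 90.0]
force: [1.0, -0.4, 5.6]
gripper_width: 39.5
```

The force dropped from 11.6 to 5.7 N, so the click has happened. Now I'll unload and tug up lightly.

```bash
python3 -m creep '{"offset":[[0,0,-0.003],[0,0,-0.003],[0,0,-0.003],[0,0,-0.002],[0,0,0]],"rotation":[[0,0,0],[0,0,0],[0,0,0],[0,0,0],[0,0,0]]}'
python3 -m creep '{"offset":[[0,0,-0.001],[0,0,-0.001],[0,0,-0.001],[0,0,0]],"rotation":[[0,0,0],[0,0,0],[0,0,0],[0,0,0]]}'
python3 -m creep '{"offset":[[0,0,0],[0,0,0]],"rotation":[[0,0,0],[0,0,0]]}'
```

```text
time_s: 17.9
ee_pos: [472.2, -242.6, 103.7]
ee_rot: [-180.0, -0.0, 90.0]
force: [1.3, -1.0, -0.9]
gripper_width: 39.6
time_s: 18.4
ee_pos: [472.2, -242.5, 106.8]
ee_rot: [-180.0, -0.0, 90.0]
force: [-0.0, -0.7, -2.0]
gripper_width: 39.6
time_s: 18.65
ee_pos: [472.3, -242.5, 106.8]
ee_rot: [-180.0, -0.0, 90.1]
force: [0.6, 0.8, -1.8]
gripper_width: 39.1
```

```bash
python3 -m creep '{"offset":[[0,0,-0.001],[0,0,-0.001],[0,0,-0.001],[0,0,0],[0,0,0]],"rotation":[[0,0,0],[0,0,0],[0,0,0],[0,0,0],[0,0,0]]}'
python3 - <<'E'
from h import *
s=env.state();print(s['force'])
im=grab_frame('scene');a=cv2.resize(im[130:200,165:235,::-1],(400,400),interpolation=cv2.INTER_CUBIC)
im=grab_frame('wrist');b=cv2.resize(im[150:340,183:373,::-1],(400,400),interpolation=cv2.INTER_CUBIC)
cv2.imwrite('pics/b8.png',np.hstack([a,b]))
s=env.state();print(s['force'],s['ee_pos'])
E
```

```text
time_s: 19.27
ee_pos: [472.3, -242.6, 109.8]
ee_rot: [-180.0, -0.0, 90.1]
force: [-0.8, -0.2, -2.6]
gripper_width: 39.3
[-0.75074954 -0.16770706 -2.56329385]
[-0.38912377 -0.0353821  -4.0126578 ] [ 472.34290623 -242.57521978  109.83313657]
```

View pics/b8.png

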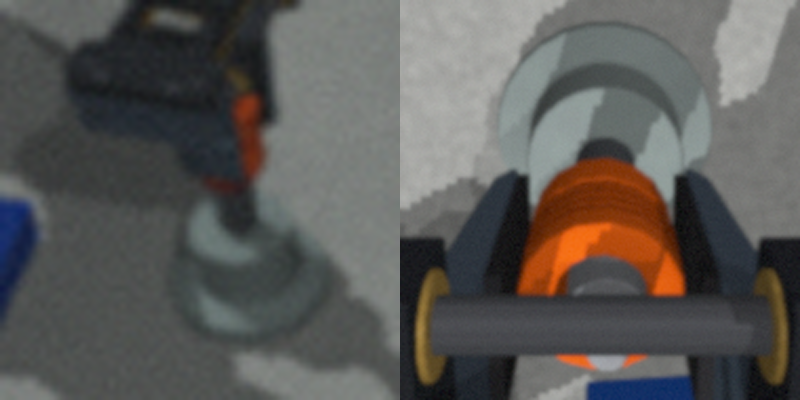

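The rod now stands up through the collar and the flange sits directly under the collar's foot with the stem exposed below it. Net pull is about 2 N, so the post is lifted about 4 mm. I'll lower it and release.

```bash
python3 -m creep '{"offset":[[0,0,-0.0005],[0,0,0],[0,0,0]],"rotation":[[0,0,0],[0,0,0],[0,0,0]]}'
python3 -m creep '{"offset":[[0,0,0.002],[0,0,0.002],[0,0,0.002],[0,0,0.001],[0,0,0]],"rotation":[[0,0,0],[0,0,0],[0,0,0],[0,0,0],[0,0,0]]}'
python3 -m creep '{"offset":[[0,0,0],[0,0,0],[0,0,0],[0,0,0],[0,0,0]],"rotation":[[0,0,0],[0,0,0],[0,0,0],[0,0,0],[0,0,0]]}' 0
python3 -m creep '{"offset":[[0,0,0],[0,0,0],[0,0,0]],"rotation":[[0,0,0],[0,0,0],[0,0,0]]}'
```

```text
time_s: 19.75
ee_pos: [472.4, -242.6, 110.4]
ee_rot: [-180.0, -0.0, 90.0]
force: [-1.0, 0.5, -2.9]
gripper_width: 39.9
time_s: 20.38
ee_pos: [472.9, -242.9, 103.7]
ee_rot: [180.0, 0.0, 90.0]
force: [-0.1, -0.1, -0.2]
gripper_width: 39.6
time_s: 21.0
ee_pos: [472.5, -242.7, 103.5]
ee_rot: [180.0, 0.0, 90.1]
force: [-1.1, -0.1, 0.2]
gripper_width: 86.9
time_s: 21.38
ee_pos: [472.5, -242.7, 103.5]
ee_rot: [180.0, 0.0, 90.1]
force: [0.2, -0.2, 0.2]
gripper_width: 91.2
```

Next I'll withdraw straight up, well clear, then look.

```bash
python3 -m creep '{"offset":[[0,0,-0.02],[0,0,-0.03],[0,0,-0.04],[0,0,-0.04],[0,0,-0.04]],"rotation":[[0,0,0],[0,0,0],[0,0,0],[0,0,0],[0,0,0]]}'
python3 -m creep '{"offset":[[0,0,-0.04],[0,0,-0.02],[0,0,0],[0,0,0],[0,0,0]],"rotation":[[0,0,0],[0,0,0],[0,0,0],[0,0,0],[0,0,0]]}'
python3 - <<'E'
from h import *
p=camera_params("wrist");s=env.state()
im=grab_frame('wrist');b=cv2.resize(im[130:230,230:330,::-1],(400,400),interpolation=cv2.INTER_CUBIC)
im=grab_frame('scene');a=cv2.resize(im[130:200,165:235,::-1],(400,400),interpolation=cv2.INTER_CUBIC)
cv2.imwrite('pics/b9.png',np.hstack([a,b])); cv2.imwrite('pics/s9.png',im[:,:,::-1])
cv2.imwrite('pics/t9.png',grab_frame("top")[:,:,::-1])
print(s["ee_pos"],s["force"])
sc=camera_params("scene")
for z in (93,137,159):
  print(z,np.array(proj(p,[473,-244,z])),np.array(proj(sc,[473,-244,z])))
r=[proj(p,[473,-264,137]),proj(p,[473,-224,137])];print("rim rows",r)
E
```

```text
time_s: 22.0
ee_pos: [472.3, -242.6, 274.8]
ee_rot: [180.0, 0.0, 90.1]
force: [-0.2, 0.7, -0.4]
gripper_width: 91.1
time_s: 22.62
ee_pos: [472.1, -242.4, 332.0]
ee_rot: [-179.9, -0.1, 90.0]
force: [-0.2, 0.9, -0.6]
gripper_width: 91.3
[ 472.05722993 -242.4148946   332.0275035 ] [-0.157907    0.89825917 -0.61210871]
93 [280.01131186 180.31328929] [205.46301396 159.68460019]
137 [280.08540129 187.69658637] [203.55223616 149.23896322]
159 [280.12907994 192.05129714] [202.55322194 143.78178844]
rim rows [(np.float64(280.04303147307843), np.float64(203.94932999280678)), (np.float64(280.1288839442698), np.float64(170.9461658283688))]
```

View pics/b9.png

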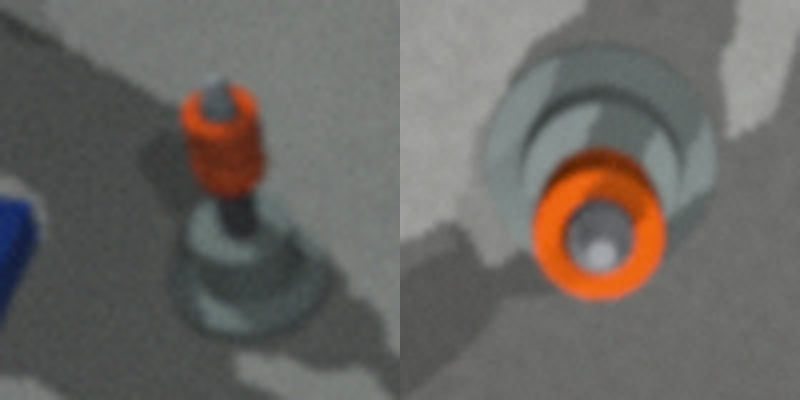

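View pics/t9.png

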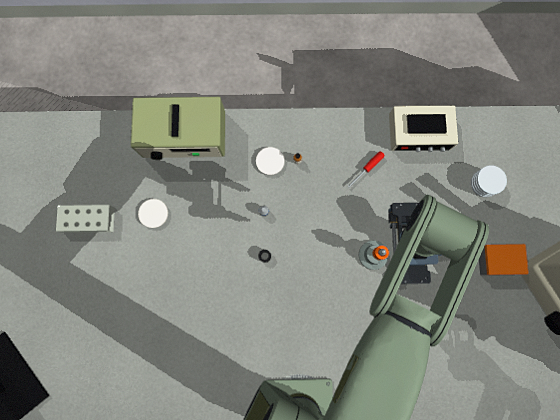

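The collar stands on the flange with the rod projecting. Its rim, at rows 171–204 and about 33 px wide, matches a seated top at z≈137 mm. In the top view the bystanders have not moved; the arm hides the slide box, which was untouched.

```bash
python3 -c "
from workcell import env
env.job_done(); print(env.state()['time_s'],env.state()['force'])"
```

```text
the job is handed in; nothing more can be done
the job is handed in; nothing more can be done
```

The collar is clicked onto the post, it held under a light tug, and it has been released; I handed the job in after about 23 s. No verdict was reported.

- **Pressing:** I gripped the collar at 50 N and threaded it on in small steps. The force climbed to about 11.6 N, then dropped at once to 5.7 N at the click. By my estimate from tool height and force, the post was then about 11 mm down. One further 0.5 mm step had already been sent before I read that result, and the force stayed at 5.6 N.
- **Tug:** I pulled up with about 2 N net. From the tool's height and the force, the post rose about 4 mm above its free height. The picture showed the flange still against the collar's foot.
- **Final checks:** After I let go and withdrew, the wrist view showed the collar's rim within 1 pixel of where a seated collar should be. The robot was about 170 mm above the post tip.
- **Bystanders:** In the top view the ones I could see had not moved. The arm hid the slide box in that last picture; it was unmoved in the scene view and the tool never went near it.

The post's travel cannot be read directly, so those heights come from the tool's height and force, good to about 1 to 2 mm. No check failed or disagreed.

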